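# Raise the keeper arm off the brown reel

## Task

Two reels lie in cradles, each under a counterweighted keeper arm with a red handle. With the fingertips, push the arm over the brown bakelite reel up past its balance point so that it stays fully raised by itself and that reel can be taken out. Pick nothing up: leave both reels in their seats, the silver reel's arm down, and the things lying on the counter where they are.

Things in the scene. Friction and masses are not known exactly. Their poses are not given: they have to be found in the camera images.
- brown_cradle: Mid-green steel reel cradle: base plate 235 long x 120 wide x 12 mm, fixed to the counter. Origin on the counter under the centre of the seated reel; +x runs from the red handle to the hinge (the plate reaches from 75 mm before to 160 mm behind the origin), +z up. Two cheek plates carry the keeper's hinge axis, which runs along the cradle's y, 85 mm behind (+x) and 85 mm above the origin. It holds the brown bakelite reel.
- brown_keeper (a joint): Hinge of the counterweighted keeper arm over the brown bakelite reel, rad: 0 is down (start), 1.4 is fully raised on the rubber stop post. It swings about the cradle's +y axis; growing values carry the handle up and then back (+x of the cradle). A grey lead weight on a short stalk gives it a balance point at about 0.8: below this the arm falls back to 0, above it falls on to 1.4 by itself. About 1 N up at the handle starts it; the hinge is lightly damped.
- brown_handle (a point): Centre of the red cross handle at the free end of the keeper over the brown bakelite reel: a round bar 14 mm thick, 80 mm long along the cradle's y. When down it stands 160 mm before (-x) and 45 mm above the hinge axis, so 130 mm above the counter; an 18 mm wide, 6 mm thick flat steel bar runs straight from its middle to the hinge. Under the handle there is free space down to the reel's brass foot, 30 mm above the counter. It moves with the keeper.
- brown_reel: Brown bakelite centrepin fishing reel lying flat in its cradle between four 16 mm brass pins: disc 100 mm across, 27 mm thick, two small knobs on top (to 40 mm), brass foot reaching 69 mm from the centre toward the red handle. Loose, 240 g. Origin at the centre of its underside, 12 mm above the counter.
- silver_cradle: Mid-green steel reel cradle: base plate 235 long x 120 wide x 12 mm, fixed to the counter. Origin on the counter under the centre of the seated reel; +x runs from the red handle to the hinge (the plate reaches from 75 mm before to 160 mm behind the origin), +z up. Two cheek plates carry the keeper's hinge axis, which runs along the cradle's y, 85 mm behind (+x) and 85 mm above the origin. It holds the silver metal reel.
- silver_keeper (a joint): Hinge of the counterweighted keeper arm over the silver metal reel, rad: 0 is down (start), 1.4 is fully raised on the rubber stop post. It swings about the cradle's +y axis; growing values carry the handle up and then back (+x of the cradle). A grey lead weight on a short stalk gives it a balance point at about 0.8: below this the arm falls back to 0, above it falls on to 1.4 by itself. About 1 N up at the handle starts it; the hinge is lightly damped.
- silver_handle (a point): Centre of the red cross handle at the free end of the keeper over the silver metal reel: a round bar 14 mm thick, 80 mm long along the cradle's y. When down it stands 160 mm before (-x) and 45 mm above the hinge axis, so 130 mm above the counter; an 18 mm wide, 6 mm thick flat steel bar runs straight from its middle to the hinge. Under the handle there is free space down to the reel's brass foot, 30 mm above the counter. It moves with the keeper.
- silver_reel: Bright silver metal centrepin fishing reel lying flat in its cradle between four 16 mm brass pins: disc 100 mm across, 27 mm thick, two small knobs on top (to 40 mm), brass foot reaching 69 mm from the centre toward the red handle. Loose, 240 g. Origin at the centre of its underside, 12 mm above the counter.
- crank: Steel crank handle, 90 mm long, 36 mm high at its black knob, lying loose. Origin under its middle.
- sinker1: Dull grey lead sinker, bell-shaped, 30 mm across, 30 mm high, standing loose. Origin under its centre.
- sinker2: Second lead sinker, the same.
- lure_box: Yellow plastic lure box, 110 x 170 x 34 mm, loose. Origin under its centre.
- pick: Brass pick with black rubber tip, 130 mm long, 10 mm thick, lying loose. Origin under its middle.
- oil: Small amber oil bottle, 40 mm across, about 100 mm high, standing loose. Origin under its centre.
Things that resemble listed ones, but are neither listed nor needed, are in the scene too. Leave any pink or purple look-alike of the silver_reel alone.

How it is judged:
By the outcome, as a careful person would: the job done as asked, in the order asked, and still so for the second after the job is handed in, with the robot touching nothing.
It also fails if it takes over 40 s, if anything falls off the work surface, if the arm or the gripper's body presses on something with over 40 N, if the wrist force passes 120 N, or if a joint passes its speed limit or range.

## Robot

A 6-joint arm with a two-finger parallel gripper is mounted at the origin on the work surface. World frame = base frame: x ahead of the robot, y to its left, z up, the work surface at z = 0. Lengths are in m, angles in degrees, forces in N, time in s.
With the tool pointing down it reaches from about 0.3 to 0.75 m from the base axis. Payload 8.5 kg.
Tool frame: the origin (TCP) lies at the centre of the arm's flange, where the gripper is bolted on; the fingertips stand 173 mm ahead of it and the grasp point (between the pads) lies 155 mm ahead of it; z points along the fingers, y is the line along which they close (so a half turn about z gives the same grasp; the last joint's range is limited). The gripper opens to 85 mm and grips with 20 to 120 N. Pads are 22 mm wide; open, the fingers measure 114 mm over their backs; the gripper's body (76 mm by 85 mm) begins 54 mm behind the grasp point. The pads swing forward as they close: fully open they stand 13 mm farther back than shut.
Start: joints at [-85.789, 21.807, 74.336, -0, 83.858, -12.336], TCP at [0.157, -0.527, 0.405] pointing down, gripper open.
Joint ranges: [-178.18, 178.18], [-50.72, 133.34], [12.68, 142.11], [-81.47, 261.47], [9.98, 163.14], [-165.26, 165.26]. Speed limits (degrees/s): [136.94, 136.94, 180, 180, 180, 180].

## Interface

Orientations are given as a 3x3 rotation matrix whose columns are the frame's x, y, z axes.
In Python, from bench import bot gives the robot as it stands. The module is installed in compiled form; this text tells all that it offers.
- The arm moves only by the tool drive_tool, never from a script. Its argument "series" is a list that holds one entry, the list of rows, each a list of 6 numbers: the shift along the tool's x, y, z in units of 15 cm (1.0 is 15 cm), then the turn, a rotation vector about the tool's x, y, z in units of 8 degrees (1.0 is 8 degrees). A call has 1 to 12 rows; each row shifts and turns the commanded pose from where the row before left it, along the tool's axes as they then stand; what a row does not reach is not made up. A row lasts 1/10 s, in which the tool goes at most 50 mm and 8.59 degrees, less where a joint would pass 70% of its speed; a pose out of reach is approached as far as the arm can. A call with a number of a shift or a turn outside -1 to 1 is refused whole. A call with a gripper value outside its range is refused whole. "fingers" is the opening, from 0 (shut) to 1 (fully open), set as the call begins (left out, the last holds). The fingers move at their own pace and stop on an object; "newtons" is the grip in N (left out, the last holds). Time passes only in rows, so rows that do not move let the fingers close. It gives the time, the measured TCP pose, the force, the opening and the grip force at its end, in the units of the state.
- bot.sense(): the state, without advancing time (a new reading comes with each control period).
- bot.capture(name): name is "side" or "top" or "wrist"; returns the picture (384x512x3 uint8, red, green, blue); there is no depth.
- bot.camera_params(name): a dict with "vertical_fov" (degrees; the focal length in pixels is half the picture's height over the tangent of half this angle, whatever the lens; pixels are square), "cx", "cy" (the principal point, pixels), "rvec" (rotation vector, rad) and "tvec" (3), from world to camera coordinates, as OpenCV has them. Camera axes: x right, y down, z forward; pixel columns grow to the right and rows downward; lengths in m; the calibration is good to about 2 mm. The wrist camera is an equidistant fisheye: a pixel r from the principal point sees the ray r / f radians off the axis. A picture is of the moment at which its call begins: read the wrist's pose just before it. camera_params takes no time and is no camera call; for the wrist camera it gives the pose at the moment of the call.
- bot.finish_job(): hands the job in; it is judged then, once.
The state is a dict: "t": time; "joint_positions": joint angles; "qvel": joint speeds; "joint_efforts": joint torques, N m; "position": TCP position; "tcp_rot": TCP orientation; "force": force on the tool from outside, world axes, zero at the start; "torque": the same for the moment, N m; "finger_gap": opening from 0.0 (shut) to 1.0 (fully open); "finger_force": force on a finger pad.
Only numpy, scipy, OpenCV 4.12 (cv2) and the standard library are available. Lean on these libraries where they do the work, as an engineer would, in place of code of your own. Each camera call takes 0.05 s, during which the arm holds its last target. There are 200 camera calls.

## Working session

There is one attempt and no reset: what is moved stays moved. The work goes in short steps, Python scripts to look and compute and a tool call to move; the robot and the scene stay as the last step left them, time stands still between calls to the robot, and variables do not carry over. Pictures are saved under pics/ and viewed, at most 10 in all, crops included, and the job is handed in when it is done.

Besides the shell and the picture viewer there is one more tool, called after "Call:" as name([rows], argument=value, ...), one row to a line, values as JSON. drive_tool: Moves the arm, as the interface text tells. Its arguments: {"type":"object","properties":{"series":{"type":"array","items":{"type":"array","items":{"type":"array","items":{"type":"number"}}}},"fingers":{"type":"number"},"newtons":{"type":"number"}},"required":["series"]}

```bash
mkdir -p pics
python3 - <<'E'
from bench import bot
import cv2
for n in("top","side"):
    cv2.imwrite(f"pics/{n}0.png",bot.capture(n)[:,:,::-1]);print(n,bot.camera_params(n))
s=bot.sense();print(s['t'],s['position'],s['tcp_rot'])
E
```

```text
top {'vertical_fov': 47.365340897385046, 'cx': 249.29225177437252, 'cy': 193.45789467236088, 'rvec': array([ 2.17095221, -2.16327907,  0.13827041]), 'tvec': array([-0.02286363,  0.52646299,  1.21248244])}
side {'vertical_fov': 53.5252431701783, 'cx': 257.83176050911186, 'cy': 188.01003666151922, 'rvec': array([ 0.97377884, -2.25314444,  1.2660934 ]), 'tvec': array([0.3451517 , 0.29576857, 0.79448015])}
0.1 [ 0.15662981 -0.52717426  0.40420456] [[ 9.58593942e-01  2.84776483e-01 -9.73460468e-05]
 [ 2.84776380e-01 -9.58593171e-01  1.24304419e-03]
 [ 2.60674496e-04 -1.21929648e-03 -9.99999223e-01]]
```

View pics/top0.png

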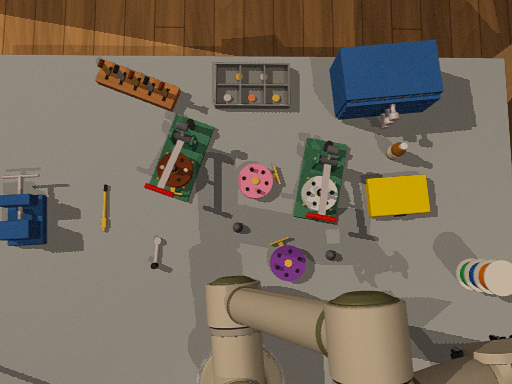

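View pics/side0.png

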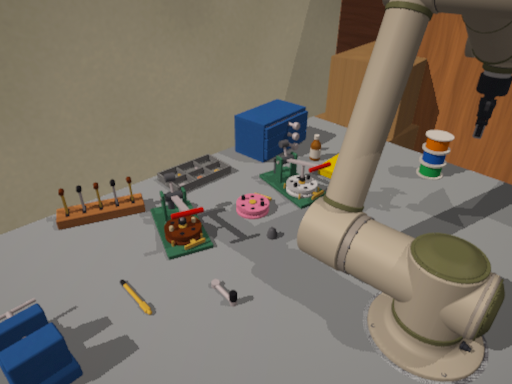

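The top view shows two cradled reels: brown at (175,168) with its red handle at (159,191), and silver at (320,193) with its handle at (321,217). The pink (255,181) and purple (288,263) look-alikes lie loose. The brown one under a keeper fits the description. I'll measure it and confirm it in a crop.

```bash
cat > h.py <<'E'
import numpy as np,cv2
from bench import bot
def cam(n):
    p=bot.camera_params(n);f=192/np.tan(np.radians(p['vertical_fov']/2));R=cv2.Rodrigues(p['rvec'])[0]
    return p,f,R,np.ravel(p['tvec'])
def ray(n,u,v,z):
    p,f,R,t=cam(n);d=R.T@np.array([(u-p['cx'])/f,(v-p['cy'])/f,1]);c=-R.T@t
    return c+d*(z-c[2])/d[2]
def proj(n,X):
    p,f,R,t=cam(n);x=R@np.array(X)+t;return x[0]/x[2]*f+p['cx'],x[1]/x[2]*f+p['cy']
def red(im):
    return (im[:,:,0]>150)&(im[:,:,1]<50)&(im[:,:,2]<50)
E
python3 - <<'E'
from h import *
im=cv2.imread('pics/top0.png')[:,:,::-1]
m=red(im).astype(np.uint8)
n,l,s,c=cv2.connectedComponentsWithStats(m)
for i in range(1,n):
    if s[i,4]>20:
        r=cv2.minAreaRect(np.argwhere(l==i)[:,::-1].astype(np.float32));b=cv2.boxPoints(r);print(c[i],r,ray('top',*c[i],.135).round(4))
for q in[(175,168)]:print('reel',ray('top',*q,.035))
g=((im[:,:,1]>1.5*im[:,:,0])&(im[:,:,1]>1.25*im[:,:,2])&(im[:,:,1]>50)).astype(np.uint8);g[:,240:]=0
r=cv2.minAreaRect(np.argwhere(g)[:,::-1].astype(np.float32));print('plate',r,[ray('top',*p,.012)[:2].round(3) for p in cv2.boxPoints(r)])
cv2.imwrite('pics/crop.png',cv2.resize(im[100:215,130:225,::-1],None,fx=5,fy=5,interpolation=2))
ims=cv2.imread('pics/side0.png')[:,:,::-1];n,l,s,c=cv2.connectedComponentsWithStats(red(ims).astype(np.uint8))
for i in range(1,n):
    if s[i,4]>20: print('side',c[i],s[i],ray('side',*c[i],.13).round(4))
E
```

```text
[158.35294118 189.60504202] ((158.33935546875, 189.54977416992188), (29.39579963684082, 4.036036491394043), 19.653823852539062) [0.5235 0.2163 0.135 ]
[321.47540984 216.7295082 ] ((321.0, 216.50001525878906), (30.39800262451172, 4.118439197540283), 11.309932708740234) [ 0.4545 -0.2069  0.135 ]
reel [0.59801833 0.1905154  0.035     ]
plate ((180.9931640625, 157.1849365234375), (40.84736251831055, 79.47093963623047), 20.556045532226562) [array([0.546, 0.271]), array([0.767, 0.195]), array([0.724, 0.083]), array([0.505, 0.16 ])]
side [318.36111111 166.36111111] [309 163  21   9  36] [ 0.4582 -0.2054  0.13  ]
side [186.38554217 211.81927711] [171 208  32   9  83] [0.5286 0.2148 0.13  ]
```

View pics/crop.png

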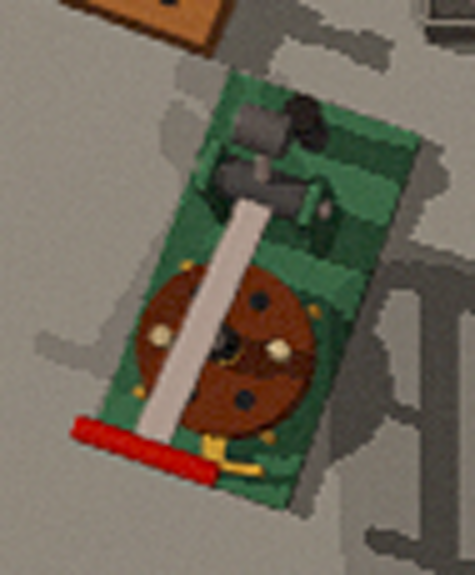

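The crop confirms it: the brown reel lies under the keeper bar with its red handle. The handle centre is at about (0.526, 0.2155, 0.13) and cradle +x has a yaw of about -19°. Handle plus 75 mm lands on the measured reel centre, so this is consistent. I'll swing over there now, as an arc about the base.

Call:
drive_tool([
  [[0.3,-0.03,0,0,0,-0.6],[0.3,-0.03,0,0,0,-0.6],[0.3,-0.03,0,0,0,-0.6],[0.3,-0.03,0,0,0,-0.6],[0.3,-0.03,0,0,0,-0.6],[0.3,-0.03,0,0,0,-0.6],[0.3,-0.03,0,0,0,-0.6],[0.3,-0.03,0,0,0,-0.6],[0.3,-0.03,0,0,0,-0.6],[0.3,-0.03,0,0,0,-0.6],[0.3,-0.03,0,0,0,-0.6],[0.3,-0.03,0,0,0,-0.6]],
], fingers=0)

```text
t: 1.3
position: [0.5009, -0.1349, 0.4043]
tcp_rot: [[0.27, 0.963, -0.001], [0.963, -0.27, 0.0], [0.0, -0.001, -1.0]]
force: [0.5, -0.8, 0.9]
finger_gap: -0.003
finger_force: 0.0
```

Call:
drive_tool([
  [[0.3,-0.03,0,0,0,-0.6],[0.3,-0.03,0,0,0,-0.6],[0.3,-0.03,0,0,0,-0.6],[0.3,-0.03,0,0,0,-0.6],[0.3,-0.03,0,0,0,-0.6],[0.3,-0.03,0,0,0,-0.6],[0.3,-0.03,0,0,0,-0.6],[0.3,-0.03,0,0,0,-0.6],[0.3,-0.03,0,0,0,-0.6],[0.3,-0.03,0,0,0,-0.6],[0,0,0,0,0,0]],
])

```text
t: 2.4
position: [0.4103, 0.2972, 0.4046]
tcp_rot: [[-0.539, 0.843, -0.001], [0.843, 0.539, 0.001], [0.001, -0.001, -1.0]]
force: [-0.1, -0.9, 0.8]
finger_gap: -0.003
finger_force: 0.0
```

Call:
drive_tool([
  [[0,0,0,0,0,-0.96],[0,0,0,0,0,-0.96],[0,0,0,0,0,-0.96],[0,0,0,0,0,-0.96],[0,0,0,0,0,-0.96],[0.08,0,0,0,-0.94,0],[0.08,0,0,0,-0.94,0],[0.08,0,0,0,-0.94,0],[0.08,0,0,0,-0.94,0],[0.08,0,0,0,-0.94,0],[0.08,0,0,0,-0.94,0],[0,0,0,0,0,0]],
])

```text
t: 3.6
position: [0.3495, 0.316, 0.381]
tcp_rot: [[-0.666, 0.332, 0.668], [0.233, 0.943, -0.237], [-0.708, -0.003, -0.706]]
force: [-0.2, -0.3, -0.8]
finger_gap: -0.001
finger_force: 0.0
```

```bash
cat > go.py <<'E'
from h import *
s=bot.sense();R=np.array(s['tcp_rot']);p=np.array(s['position'])
H=np.array([.526,.2155,.13]);d=np.array([.945,-.326,0]);zt=R[:,2]
print('q',np.round(s['joint_positions'],1),'p',p.round(4),'tip',(p+.173*zt).round(4),'zt',zt.round(3),'y',R[:,1].round(3),'F',np.round(s['force'],1),s['t'])
for n,tip in (('far',H-.084*d+[0,0,.01]),('pre',H-.014*d+[0,0,-.049])):
    T=tip-.173*zt;print(n,T.round(3),'units',(R.T@(T-p)/.15).round(2))
E
python3 go.py
```

```text
q [ 33.6  14.2  94.6 -46.9  51.  -13.1] p [0.3495 0.316  0.381 ] tip [0.465  0.275  0.2588] zt [ 0.668 -0.237 -0.706] y [ 0.332  0.943 -0.003] F [-0.2 -0.3 -0.8] 3.6
far [0.331 0.284 0.262] units [ 0.59 -0.24  0.53]
pre [0.397 0.261 0.203] units [ 0.54 -0.24  1.14]
```

Call:
drive_tool([
  [[0.1,-0.04,0.09,0,0,0],[0.1,-0.04,0.09,0,0,0],[0.1,-0.04,0.09,0,0,0],[0.1,-0.04,0.09,0,0,0],[0.1,-0.04,0.09,0,0,0],[0.1,-0.04,0.09,0,0,0],[0,0,0,0,0,0]],
])

```text
t: 4.3
position: [0.333, 0.2832, 0.2596]
tcp_rot: [[-0.669, 0.336, 0.663], [0.236, 0.942, -0.24], [-0.705, -0.004, -0.709]]
force: [0.5, -0.1, 0.1]
finger_gap: 0.001
finger_force: 0.0
```

```bash
python3 go.py
python3 - <<'E'
from h import *
a=bot.capture('side');b=bot.capture('wrist')
a=cv2.resize(a[120:300,80:320],(640,480))[:,:400]
cv2.imwrite('pics/far.png',np.hstack([a,cv2.resize(b,(400,300)) if 0 else np.pad(cv2.resize(b,(400,300)),((0,180),(0,0),(0,0)))])[:,:,::-1])
E
```

```text
q [ 31.   21.8 109.7 -66.7  36.6  12.5] p [0.333  0.2832 0.2596] tip [0.4477 0.2417 0.1369] zt [ 0.663 -0.24  -0.709] y [ 0.336  0.942 -0.004] F [ 0.5 -0.1  0.1] 4.3
far [0.332 0.284 0.263] units [-0.01  0.   -0.02]
pre [0.398 0.262 0.204] units [-0.06  0.01  0.59]
```

View pics/far.png

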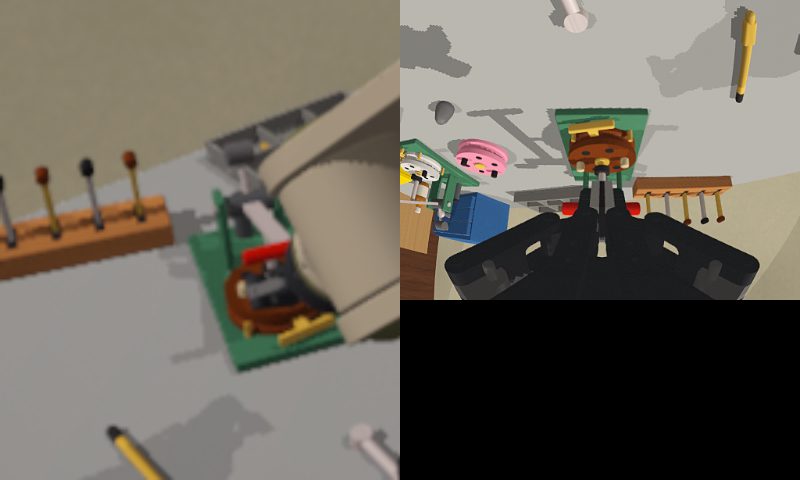

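The wrist view shows the handle centred on the shut fingers, with its ends at (570,210) and (632,210), and the brown reel beyond it. I'll move under it.

Call:
drive_tool([
  [[-0.01,0,0.1,0,0,0],[-0.01,0,0.1,0,0,0],[-0.01,0,0.1,0,0,0],[-0.01,0,0.1,0,0,0],[-0.01,0,0.1,0,0,0],[-0.01,0,0.1,0,0,0],[0,0,0,0,0,0]],
])

```text
t: 5.1
position: [0.4004, 0.2606, 0.2044]
tcp_rot: [[-0.664, 0.335, 0.668], [0.236, 0.942, -0.237], [-0.709, 0.0, -0.705]]
force: [-0.2, 0.3, 0.3]
finger_gap: 0.003
finger_force: 0.0
```

```bash
python3 go.py
python3 - <<'E'
from h import *
a=bot.capture('top');b=bot.capture('wrist')
a=cv2.resize(a[90:230,100:240],(400,400),interpolation=2)
cv2.imwrite('pics/pre.png',np.hstack([a,np.pad(cv2.resize(b,(400,300)),((0,100),(0,0),(0,0)))])[:,:,::-1])
E
```

```text
q [ 23.8  30.3 107.9 -80.   29.7  22.3] p [0.4004 0.2606 0.2044] tip [0.516  0.2195 0.0825] zt [ 0.668 -0.237 -0.705] y [0.335 0.942 0.   ] F [-0.2  0.3  0.3] 5.1
far [0.331 0.284 0.262] units [ 0.07 -0.01 -0.62]
pre [0.397 0.261 0.203] units [ 0.02 -0.   -0.01]
```

View pics/pre.png

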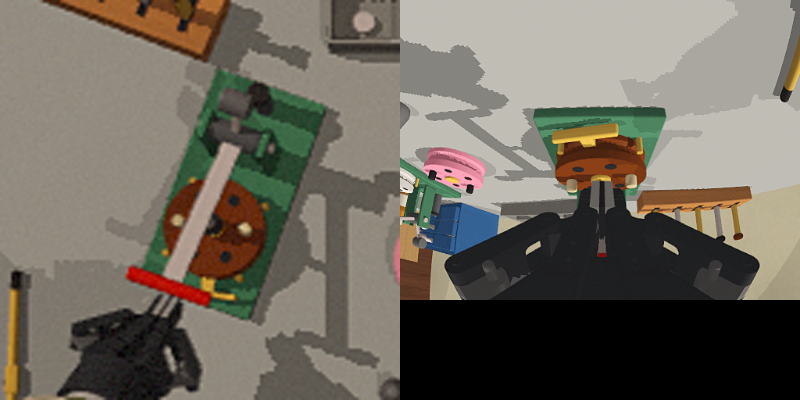

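Top view: the fingertips (about (165,305) in the crop) are just entering below the handle's middle. I'll lift up and forward along tool -x, in two halves.

Call:
drive_tool([
  [[-0.08,0,-0.01,0,0,0],[-0.08,0,-0.01,0,0,0],[-0.08,0,-0.01,0,0,0],[-0.08,0,-0.01,0,0,0],[-0.08,0,-0.01,0,0,0],[-0.08,0,-0.01,0,0,0],[-0.08,0,-0.01,0,0,0],[-0.08,0,-0.01,0,0,0]],
])

```text
t: 6.0
position: [0.4542, 0.2414, 0.282]
tcp_rot: [[-0.665, 0.332, 0.669], [0.235, 0.943, -0.235], [-0.709, 0.001, -0.705]]
force: [0.0, -0.2, -0.8]
finger_gap: -0.0
finger_force: 0.3
```

```bash
python3 go.py
python3 - <<'E'
from h import *
a=bot.capture('top');b=bot.capture('side')
a=cv2.resize(a[90:230,100:240],(400,400),interpolation=2)
cv2.imwrite('pics/mid.png',np.hstack([a,cv2.resize(b[130:270,110:250],(400,400),interpolation=2)])[:,:,::-1])
E
```

```text
q [ 19.   24.5  98.4 -56.7  31.8  -8.5] p [0.4542 0.2414 0.282 ] tip [0.5699 0.2007 0.16  ] zt [ 0.669 -0.235 -0.705] y [0.332 0.943 0.001] F [ 0.  -0.2 -0.8] 6.0
far [0.331 0.284 0.262] units [ 0.71 -0.01 -0.52]
pre [0.397 0.261 0.203] units [ 0.66 -0.01  0.09]
```

View pics/mid.png

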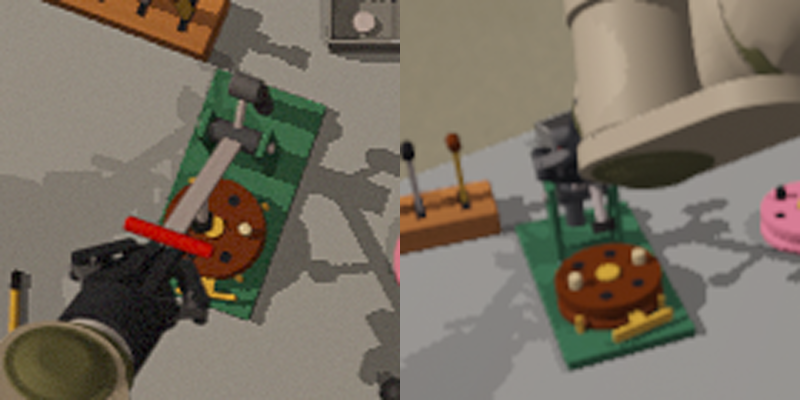

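The handle is rising on the fingertips, at (168,236) in the left crop, and the reel is seated. Continuing.

Call:
drive_tool([
  [[-0.08,0,0.01,0,0,0],[-0.08,0,0.01,0,0,0],[-0.08,0,0.01,0,0,0],[-0.08,0,0.01,0,0,0],[-0.08,0,0.01,0,0,0],[-0.08,0,0.01,0,0,0],[-0.08,0,0.01,0,0,0],[-0.08,0,0.01,0,0,0],[0,0,0,0,0,0],[0,0,0,0,0,0],[0,0,0,0,0,0],[0,0,0,0,0,0]],
])

```text
t: 7.3
position: [0.526, 0.2159, 0.3397]
tcp_rot: [[-0.666, 0.333, 0.668], [0.235, 0.943, -0.236], [-0.708, -0.0, -0.706]]
force: [-0.3, -0.1, 0.6]
finger_gap: 0.0
finger_force: 0.0
```

```bash
python3 go.py
python3 - <<'E'
from h import *
a=bot.capture('top');b=bot.capture('wrist')
a=cv2.resize(a[90:230,100:240],(400,400),interpolation=2)
cv2.imwrite('pics/up.png',np.hstack([a,np.pad(cv2.resize(b,(400,300)),((0,100),(0,0),(0,0)))])[:,:,::-1])
E
```

```text
q [ 13.7  24.3  86.5 -40.7  36.5 -30.6] p [0.526  0.2159 0.3397] tip [0.6415 0.1751 0.2176] zt [ 0.668 -0.236 -0.706] y [ 0.333  0.943 -0.   ] F [-0.3 -0.1  0.6] 7.3
far [0.331 0.284 0.262] units [ 1.34 -0.01 -0.61]
pre [0.397 0.261 0.203] units [ 1.29 -0.   -0.  ]
```

View pics/up.png

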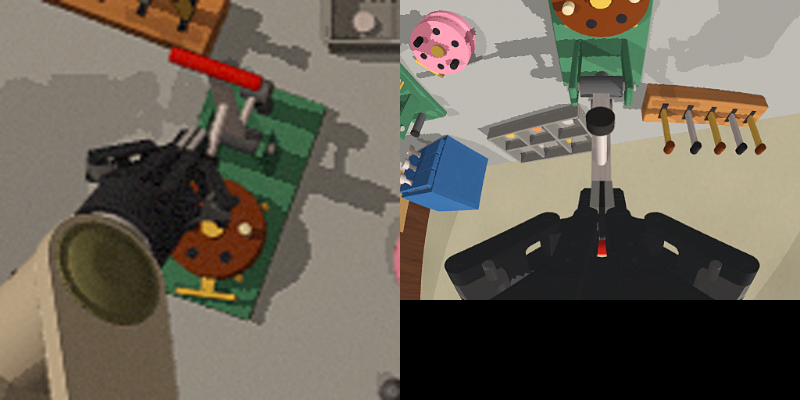

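The keeper has fallen back to the stop, with its handle at (215,68) in the crop. I'll retreat along tool -z and verify.

Call:
drive_tool([
  [[0,0,-0.1,0,0,0],[0,0,-0.15,0,0,0],[0,0,-0.15,0,0,0],[0,0,-0.15,0,0,0],[0,0,-0.15,0,0,0],[0,0,-0.15,0,0,0],[0,0,-0.15,0,0,0],[0,0,-0.15,0,0,0],[0,0,0,0,0,0],[0,0,0,0,0,0]],
])

```text
t: 8.4
position: [0.4108, 0.2564, 0.462]
tcp_rot: [[-0.665, 0.332, 0.669], [0.235, 0.943, -0.235], [-0.709, 0.0, -0.705]]
force: [1.1, -0.0, -1.0]
finger_gap: 0.001
finger_force: 0.0
```

```bash
python3 go.py
python3 - <<'E'
from h import *
a=bot.capture('top');b=bot.capture('side')
hinge=np.array([.526,.2155,.13])+.16*np.array([.945,-.326,0])+[0,0,-.045]
for th in(1.2,1.4,1.5):
    q=np.arctan2(45,160)+th;print(th,proj('top',hinge+.166*np.array([-np.cos(q)*.945,np.cos(q)*.326,np.sin(q)])))
n,l,s,c=cv2.connectedComponentsWithStats(red(a).astype(np.uint8));print(c[1:][s[1:,4]>20])
cv2.imwrite('pics/end.png',np.hstack([cv2.resize(a,(400,300)),cv2.resize(b,(400,300))])[:,:,::-1])
E
```

```text
q [ 22.8  10.2  85.5 -36.2  53.6 -33.9] p [0.4108 0.2564 0.462 ] tip [0.5264 0.2157 0.3399] zt [ 0.669 -0.235 -0.705] y [0.332 0.943 0.   ] F [ 1.1 -0.  -1. ] 8.4
far [0.331 0.284 0.262] units [ 1.34 -0.01  0.54]
pre [0.397 0.261 0.203] units [ 1.29 -0.    1.15]
1.2 (np.float64(170.6543052487274), np.float64(125.68778111249853))
1.4 (np.float64(175.51917559325673), np.float64(112.89846629655472))
1.5 (np.float64(178.06852506850868), np.float64(106.93003490957223))
[[174.85135135 113.33108108]
 [321.3359375  216.796875  ]]
```

View pics/end.png

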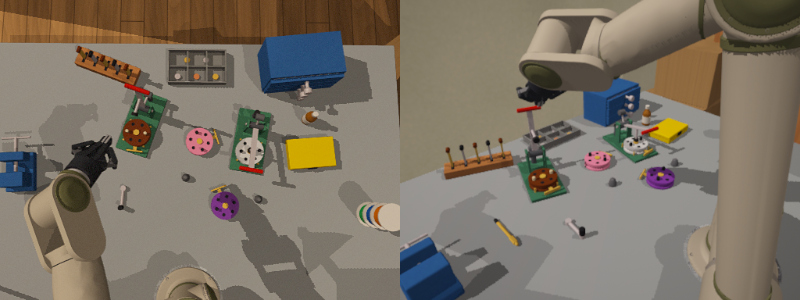

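The brown handle sits at (174.9,113.3) in the full top picture, against (175.5,112.9) predicted for 1.4 rad. The silver handle hasn't moved, both reels are seated, and the robot is clear of everything.

```bash
python3 -c "
from bench import bot
print(bot.finish_job())"
```

```text
the job is handed in; nothing more can be done
None
```

The brown reel's keeper arm is fully raised and staying up by itself at about 1.4 rad; both reels are seated, the silver arm is still down, nothing on the counter was touched, and the job was handed in at about 8.5 s.

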